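Clear the centrifuge and restart it

TASK

The tube carrier with the red tag left standing in the centrifuge is faulty and keeps the lid from closing: lift it out and drop it into the red reject box. Then swing the lid fully shut, and after that press the green start button all the way down, feeling for its stop without ramming it, and let it spring back. Leave the clean carrier, the wash bottle and the reagent jar where they are.

Things in the scene. Friction and masses are not known exactly. Their poses are not given: they have to be found in the camera images.
- centrifuge: Fixed white bench centrifuge, 220 deep (x), 330 wide (y), 145 high. Origin: centre of its underside; x to its rear (away from the robot), z up. Bowl housing: y -55 to 165, flat deck at z 145; round bowl 156 across, 75 deep, centred at x -12, y 55. Console: y -165 to -55, lilac panel sloping up at 38 degrees from z 55 at x -110 to z 141 at x 0, then flat; the housing's side wall stands beside it.
- start_rim (a point): Centre of the rim of the black collar (inside diameter 56, outside 68, 22 high) round the green start button; in the centrifuge's frame x -69, y -110, z 115. z axis: out of the panel (38 degrees from vertical, leaning to the robot); y as the centrifuge's. The flat button cap, 42 across, sits inside, its top 2 to 12 below the rim when released, differing from machine to machine.
- start (a joint): Green start button: 0 released, grows to 0.008 m pressed to its stop, inwards along the panel's normal. Spring: about 3 N to start it moving, 9 N at the stop.
- lid (a joint): Centrifuge lid: 0 fully shut, about 1.4 rad when it stands open; a stiff hinge holds it where it is left (about 3 N at the front edge moves it).
- lid_hinge (a point): Middle of the lid's hinge line at the deck's rear edge (centrifuge frame x 105, y 55, z 145); axes as the centrifuge's, hinge along y. The lid, a flat light grey plate, reaches 205 from the hinge to its front edge, is 210 wide, and its outer face (top when shut, rear when open) lies 15 outward of the plane through the hinge.
- lid_front (a point): Middle of the lid's front (free) edge, at half its thickness; turns with the lid: x from the front edge to the hinge, z out of the outer face.
- carrier: Loose faulty tube carrier, red tags: grey block 100 long (x), 44 wide (y), 78 high, with an upright white grip fin on top, 64 long (x), 14 wide (y), 30 high (total height 108), red band round the fin. About 0.3 kg. Origin: centre of its underside. Stands in the bowl, long axis roughly along the centrifuge's x, 33 proud of the deck.
- carrier_mid (a point): Point inside the faulty carrier, 40 above its underside, on its axis.
- reject_box: Fixed red open box, 190 (x) by 150 (y) by 100 high, walls and floor 5 thick. Origin: centre of its underside.
- clean_tray: Fixed blue open tray, 190 (x) by 150 (y) by 60 high, for clean carriers: not to be used. Origin: centre of its underside.
- clean_carrier: Loose clean carrier, same shape as the faulty one but with green tags, standing in the blue tray. Leave alone. Origin: centre of its underside.
- wash_bottle: Loose white wash bottle with a red cap, 64 across, 170 high. Leave alone. Origin: centre of its underside.
- reagent: Loose amber reagent jar with a black cap, 60 across, 110 high. Leave alone. Origin: centre of its underside.
Mind the look-alikes: they are no part of the job. Leave any brown, orange or yellow look-alike of the carrier alone.

How it is judged (in metres and radians):
On the way, in this order (a step that is already met when the one before it is completed fails the run):
1. the faulty carrier lies in the red reject box, let go (x of carrier_mid in the frame of reject_box between -0.09 and 0.09 m and y of carrier_mid in the frame of reject_box between -0.07 and 0.07 m and z of carrier_mid in the frame of reject_box below 0.075 m and contact force between the fingers and carrier below 0.1 N and linear speed of carrier below 0.05 m/s), for 0.2 s.
2. the lid is shut (value of joint lid below 0.04 rad), for 0.2 s.
3. the start button is pressed to its stop, the lid being shut (value of joint start above 0.0072 m and value of joint lid below 0.04 rad), for 0.1 s.
4. the start button has sprung back (value of joint start below 0.001 m), for 0.2 s.
At the end, for the whole second after the job is handed in: The faulty carrier is at rest in the red reject box (its mid point inside the walls and less than 75 mm above the box's underside), the lid is shut to within 0.04 rad, and the start button is back up (within 1 mm) (x of carrier_mid in the frame of reject_box between -0.09 and 0.09 m and y of carrier_mid in the frame of reject_box between -0.07 and 0.07 m and z of carrier_mid in the frame of reject_box below 0.075 m and linear speed of carrier below 0.02 m/s and value of joint lid below 0.04 rad and value of joint start below 0.001 m); the robot touches nothing.
It fails at once if the start button is rammed: more than 40 N on it (contact force between anything else and start above 40 N).
It fails at once if the start button is pressed while the lid is not shut (value of joint start above 0.004 m and value of joint lid above 0.1 rad).
It fails at once if the clean carrier, the wash bottle or the reagent jar is moved by more than 30 mm (distance of any of clean_carrier, wash_bottle, reagent from where it was at the start of the episode above 0.03 m).
It also fails if it takes over 72 s, if anything falls off the work surface, if the arm or the gripper's body presses on something with over 40 N, if the wrist force passes 120 N, or if a joint passes its speed limit or range.

ROBOT

A 6-joint arm with a two-finger parallel gripper is mounted at the origin on the work surface. World frame = base frame: x ahead of the robot, y to its left, z up, the work surface at z = 0. Lengths are in m, angles in degrees, forces in N, time in s.
With the tool pointing down it reaches from about 0.4 to 0.825 m from the base axis. Payload 7 kg.
Tool frame: the origin (TCP) lies midway between the tips of the shut fingers; the grasp point (between the pads) lies 19 mm behind it; z points along the fingers, y is the line along which they close (so a half turn about z gives the same grasp; the last joint's range is limited). The gripper opens to 88 mm and grips with 3 to 60 N. Pads are 19 mm wide; open, the fingers measure 130 mm over their backs; the gripper's body (78 mm by 193 mm) begins 47 mm behind the grasp point.
Start: joints at [87.726, 20.546, 0.682, 0, -70.136, -16.507], TCP at [0.217, 0.639, 0.227] pointing down, gripper open.
Joint ranges: [-176.03, 176.03], [-82.01, 121.73], [-58.28, 71.71], [-173.87, 95.51], [-174.79, -0.11], [-173.66, 173.66]. Speed limits (degrees/s): [136.94, 136.94, 172.46, 180, 180, 180].

INTERFACE

Orientations are given as [roll, pitch, yaw] about the fixed x, y, z axes, in that order (R = Rz(yaw) Ry(pitch) Rx(roll)).
In Python, from plant import ctrl, viewer, close_job gives the robot as it stands. The module is installed in compiled form; this text tells all that it offers.
- The arm moves only by the tool step_arm, never from a script. Its argument "moves" is a list that holds one entry, the list of rows, each a list of 5 numbers: the shift along the world's x, y, z in cm, then the turn about the world's z in rad, then the finger opening in cm, from 0 to 8.76. In form: [[[tx, ty, tz, twist, grip], ...]]. A call has 1 to 10 rows; each row shifts and turns the commanded pose from where the row before left it; what a row does not reach is not made up. A row lasts 1/10 s, in which the tool goes at most 50 mm and 8.59 degrees, less where a joint would pass 70% of its speed; a pose out of reach is approached as far as the arm can. A call with a gripper value outside its range is refused whole. The fingers move at their own pace and stop on an object; the grip force is fixed at half the most. Time passes only in rows, so rows that do not move let the fingers close. It gives the time, the measured TCP pose, the force, the opening and the grip force at its end, in the units of the state.
- ctrl.get_obs(): the state, without advancing time (a new reading comes with each control period).
- viewer.snapshot(name): name is "side" or "top"; returns (picture, depth): 420x560x3 uint8, blue, green, red; 420x560 float32, m along the optical axis (not along the pixel's ray), 0 where there is no reading.
- viewer.camera_info(name): a dict with "camera_matrix" (3x3 intrinsics, pixels), "eye" and "orientation" of the camera in the world. Camera axes: x right, y down, z forward; pixel columns grow to the right and rows downward; lengths in m; the calibration is good to about 2 mm. A picture is of the moment at which its call begins. camera_info takes no time and is no camera call.
- close_job(): hands the job in; it is judged then, once.
The state is a dict: "clock": time; "joint_pos": joint angles; "qvel": joint speeds; "tau": joint torques, N m; "tool_pos": TCP position; "orientation": TCP orientation; "force": force on the tool from outside, world axes, zero at the start; "moment": the same for the moment, N m; "opening": finger opening in m; "gripper_force": force on a finger pad.
Only numpy, scipy, OpenCV 4.12 (cv2) and the standard library are available. Lean on these libraries where they do the work, as an engineer would, in place of code of your own. Each camera call takes 0.05 s, during which the arm holds its last target. There are 200 camera calls.

## Working session

There is one attempt and no reset: what is moved stays moved. The work goes in short steps, Python scripts to look and compute and a tool call to move; the robot and the scene stay as the last step left them, time stands still between calls to the robot, and variables do not carry over. Pictures are saved under pics/ and viewed, at most 10 in all, crops included, and the job is handed in when it is done.

Besides the shell and the picture viewer there is one more tool, called after "Call:" as name(argument=value, ...) on one line, values as JSON. step_arm: Moves the arm, as the interface text tells. Its arguments: {"type":"object","properties":{"moves":{"type":"array","items":{"type":"array","items":{"type":"array","items":{"type":"number"}}}}},"required":["moves"]}

```bash
mkdir -p pics; cat > h.py <<'E'
import numpy as np,cv2
from scipy.spatial.transform import Rotation as R
from plant import ctrl,viewer,close_job
def cam(n):
    c=viewer.camera_info(n);K=np.array(c["camera_matrix"]);o=np.array(c["orientation"]);e=np.array(c["eye"])
    M=o if o.shape==(3,3) else R.from_euler('xyz',o,degrees=True).as_matrix()
    return K,M,e
def ray(n,u,v):
    K,M,e=cam(n);return e,M@np.linalg.inv(K)@np.array([u,v,1.])
def onz(n,u,v,z):
    e,d=ray(n,u,v);return e+d*(z-e[2])/d[2]
def cloud(n,D):
    K,M,e=cam(n);v,u=np.mgrid[:D.shape[0],:D.shape[1]]
    P=np.stack([(u-K[0,2])/K[0,0]*D,(v-K[1,2])/K[1,1]*D,D],-1)
    P=P@M.T+e;P[D<=0]=np.nan;return P
def proj(n,p):
    K,M,e=cam(n);q=K@(M.T@(np.array(p)-e));return q[:2]/q[2]
def shot(n,f):
    I,D=viewer.snapshot(n);cv2.imwrite(f'pics/{f}.png',I);np.save(f'{f}.npy',D);return I,D,cloud(n,D)
E
python3 - <<'E'
from h import *
for n in("side","top"):
    print(viewer.camera_info(n));shot(n,n+"0")
print(ctrl.get_obs())
E
```

```text
{'camera_matrix': array([[470.92265068,   0.        , 281.66030459],
       [  0.        , 470.92265068, 212.44490704],
       [  0.        ,   0.        ,   1.        ]]), 'eye': array([ 0.43473285, -0.90650061,  1.11634345]), 'orientation': array([-137.47316702,   -0.56483334,   -6.0037899 ])}
{'camera_matrix': array([[418.35684141,   0.        , 280.21653042],
       [  0.        , 418.35684141, 207.27316324],
       [  0.        ,   0.        ,   1.        ]]), 'eye': array([0.39991655, 0.01422992, 0.99562183]), 'orientation': array([-171.09444607,    0.57107537,  -91.60016111])}
{'clock': 0.1, 'joint_pos': array([ 8.77270835e+01,  2.05860315e+01,  6.39057097e-01, -1.63892517e-02,
       -7.01343796e+01, -1.65068063e+01]), 'qvel': array([ 0.06436466, -0.05151572,  0.07633775, -0.07423103, -0.00932109,
        0.01748608]), 'tau': array([-6.42896557e-04, -5.84163487e+01,  2.93753636e+01,  7.01544687e+00,
        1.01653661e-02, -5.69351960e-05]), 'tool_pos': array([0.21719776, 0.63865171, 0.22573553]), 'orientation': array([ 1.79917621e+02, -8.34416229e-03, -1.87852971e+01]), 'force': array([-0.3075888 ,  0.03841693, -0.2349361 ]), 'moment': array([ 0.0171876 , -0.03777889, -0.02521507]), 'gripper_force': 0.0, 'opening': 0.08726411296149622}
```

View pics/top0.png

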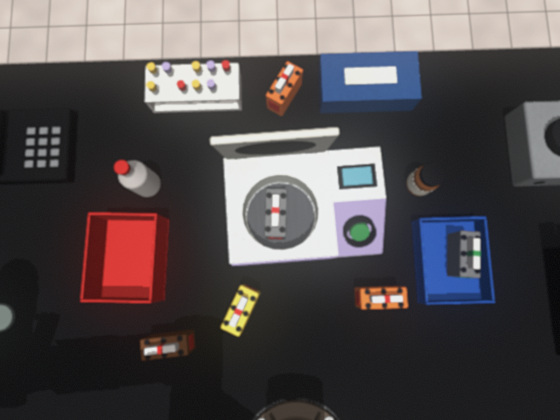

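View pics/side0.png

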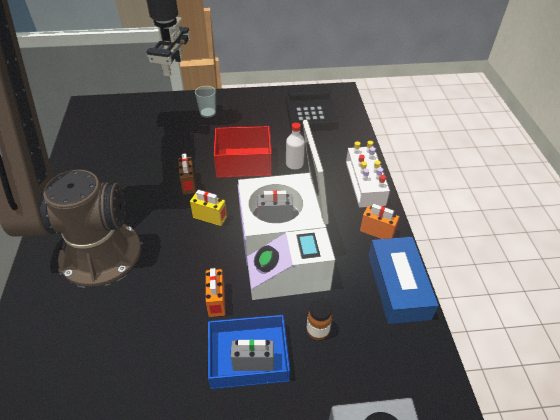

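Top view candidates: a grey block with red band in the bowl (276,213), grey/green in the tray (470,253), brown (166,346), yellow (240,310) and orange (383,298) and (285,87). The one in the bowl fits: grey body, red tag, standing in the centrifuge. I'll measure it and check it in a crop.

```bash
python3 - <<'E'
from h import *
I=cv2.imread('pics/top0.png');D=np.load('top0.npy');P=cloud("top",D);z=P[...,2]
def rect(m,name):
    m=cv2.morphologyEx(m.astype(np.uint8),cv2.MORPH_OPEN,np.ones((3,3)))
    n,l,s,c=cv2.connectedComponentsWithStats(m)
    if n<2: print(name,"none");return
    k=1+np.argmax(s[1:,4]);q=P[l==k];q=q[~np.isnan(q[:,0])]
    r=cv2.minAreaRect(q[:,:2].astype(np.float32)*1000);print(name,s[k],"rect mm",np.round(r[0],1),np.round(r[1],1),round(r[2],1),"zmed",np.round(np.nanpercentile(q[:,2],[5,50,95]),4))
U,V=np.meshgrid(range(560),range(420))
win=lambda a,b,c,d:(U>a)&(U<b)&(V>c)&(V<d)
rect((abs(z-.143)<.008)&win(210,400,140,275),"deck+flat")
rect((abs(z-.145)<.006)&win(210,336,150,275),"deck")
rect((abs(z-.178)<.008)&win(255,300,180,245),"fin")
rect((abs(z-.148)<.02)&win(255,300,185,245)&(I.max(-1)<140)&(I.min(-1)>50),"carrierblock?")
rect((abs(z-.1)<.01)&win(70,180,200,310),"box rim")
rect((z>.165)&win(205,345,120,160),"lid")
hsv=cv2.cvtColor(I,cv2.COLOR_BGR2HSV)
rect((hsv[...,0]>45)&(hsv[...,0]<80)&(hsv[...,1]>120)&win(335,385,210,250),"button")
rect((hsv[...,2]<70)&win(335,385,205,250)&(z>.07),"collar")
for p in[(276,190),(276,196),(276,213),(282,213),(276,235),(268,213),(360,232),(345,232),(375,232),(360,247),(360,217),(250,170),(300,250),(125,258)]:print(p,np.round(P[p[1],p[0]],4))
lp=P[(z>.165)&win(205,345,120,160)];print("lid pts pct z",np.nanpercentile(lp[:,2],[1,50,99]),"x",np.nanpercentile(lp[:,0],[1,50,99]))
S=cv2.imread('pics/side0.png')
a=cv2.resize(I[140:280,200:400],(800,560),interpolation=cv2.INTER_CUBIC);cv2.imwrite('pics/crop1.png',a)
# deck edges by line fits in mask rect corners
m=((abs(z-.143)<.008)&win(215,400,140,275)).astype(np.uint8)
E
```

```text
deck+flat [ 224  147  162  117 9550] rect mm [539.4 -34.9] [219.9 331.2] 2.9 zmed [0.1391 0.1439 0.1467]
deck [ 224  151  112  113 6743] rect mm [536.5  13. ] [218.5 234.6] 2.7 zmed [0.1417 0.1444 0.1468]
fin [272 195   8  32 224] rect mm [522.5  28.5] [13.9 62.7] 87.8 zmed [0.175  0.1773 0.1793]
carrierblock? [280 192   7   8  55] rect mm [557.6  12.5] [12.4 15.1] 88.6 zmed [0.1456 0.1476 0.1501]
box rim [149 225   8  78 260] rect mm [428.6 295. ] [  8.1 162.9] 86.8 zmed [0.0917 0.0985 0.1014]
lid [ 210  128  130   31 2726] rect mm [625.8  23.9] [ 28.2 209.6] 2.7 zmed [0.1866 0.3237 0.3492]
button none
collar [345 217  24  12 121] rect mm [ 502.8 -138.2] [17.2 50.8] 17.1 zmed [0.1187 0.1278 0.1356]
(276, 190) [0.5696 0.0267 0.1463]
(276, 196) [0.5511 0.0265 0.178 ]
(276, 213) [0.517  0.0274 0.1782]
(282, 213) [0.521  0.0156 0.1481]
(276, 235) [0.4764 0.0292 0.1458]
(268, 213) [0.5218 0.0443 0.1478]
(360, 232) [ 0.4809 -0.1484  0.1096]
(345, 232) [ 0.481  -0.1153  0.1187]
(375, 232) [ 0.4794 -0.1787  0.1161]
(360, 247) [ 0.4501 -0.1495  0.0936]
(360, 217) [ 0.511  -0.1474  0.125 ]
(250, 170) [0.6143 0.08   0.144 ]
(300, 250) [ 0.4447 -0.0186  0.1448]
(125, 258) [0.4451 0.3901 0.0032]
lid pts pct z [0.16852426 0.32378889 0.35028497] x [0.60873817 0.62003554 0.64112771]
```

```bash
python3 - <<'E'
from h import *
D=np.load('side0.npy');P=cloud("side",D)
I=cv2.imread('pics/side0.png')
for n,p in dict(fin=(275,195),deck=(250,190),box=(243,165),boxrimf=(243,131),lidtop=(306,125),lid=(318,175),lidc=(325,215),btn=(265,258),tabl=(150,300)).items():print(n,np.round(P[p[1],p[0]],4))
E
```

```text
fin [0.5226 0.0189 0.1752]
deck [0.4546 0.0766 0.1444]
box [0.4401 0.2932 0.0509]
boxrimf [0.4488 0.4382 0.0818]
lidtop [0.6141 0.104  0.3469]
lid [ 0.6184 -0.0793  0.3342]
lidc [ 0.6472 -0.0798  0.1868]
btn [ 0.4796 -0.1519  0.1139]
tabl [ 0.1597 -0.1785 -0.    ]
```

View pics/crop1.png

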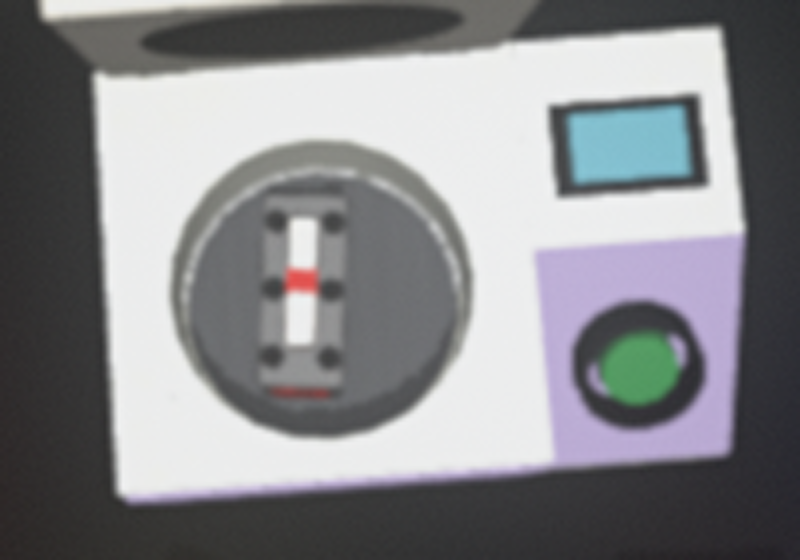

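The crop confirms it: a grey block with a red tag in the bowl, fin centre at full-image pixel (275.5,210.5). I'll locate the reject box rim and start moving above everything.

```bash
python3 - <<'E'
from h import *
for n,w in(("top",(70,180,200,315)),("side",(205,280,118,185))):
    I=cv2.imread(f'pics/{n}0.png');P=cloud(n,np.load(f'{n}0.npy'))
    h=cv2.cvtColor(I,cv2.COLOR_BGR2HSV);m=((h[...,0]<8)|(h[...,0]>172))&(h[...,1]>140)
    W=np.zeros_like(m);W[w[2]:w[3],w[0]:w[1]]=1;q=P[m&W];q=q[~np.isnan(q[:,0])]
    for lo,hi in((.09,.108),(-.01,.108)):
        r=q[(q[:,2]>lo)&(q[:,2]<hi)];b=cv2.minAreaRect(r[:,:2].astype(np.float32)*1000)
        print(n,lo,len(r),np.round(b[0],1),np.round(b[1],1),round(b[2],1),np.percentile(r[:,:2],[1,99],axis=0).round(3).tolist())
# tall things near paths
P=cloud("top",np.load('top0.npy'));print("bottle",P[178,140].round(3),P[168,122].round(3))
E
```

```text
top 0.09 1009 [443.9 366.7] [151.6 190.2] 87.4 [[0.348, 0.289], [0.54, 0.443]]
top -0.01 7682 [449.3 392.4] [204.3 217.6] 87.8 [[0.346, 0.289], [0.555, 0.491]]
side 0.09 401 [442.6 364.4] [160.1 190.1] 87.7 [[0.347, 0.284], [0.538, 0.444]]
side -0.01 2792 [441.5 433.3] [298.7 211.5] 87.2 [[0.348, 0.285], [0.536, 0.467]]
bottle [0.611 0.32  0.115] [0.619 0.338 0.172]
```

Call:
step_arm(moves=[[[0, 0, 2, 0, 8.7], [0, 0, 3, 0.1, 8.7], [1.5, -3, 2, 0.1, 8], [2, -4, 0, 0.093, 7], [2, -4, 0, 0, 6], [2, -4, 0, 0, 5], [2, -4, 0, 0, 4.5], [2, -4, 0, 0, 4], [2, -4, 0, 0, 4], [2, -4, 0, 0, 4]]])

```text
clock: 1.1
tool_pos: [0.3726, 0.3272, 0.2965]
orientation: [180.0, 0.0, -2.0]
force: [0.7, 0.1, -0.2]
opening: 0.0404
gripper_force: 0.0
```

Call:
step_arm(moves=[[[2, -4, 0, 0, 4], [2, -4, 0, 0, 4], [2, -4, 0, 0, 4], [2, -4, 0, 0, 4], [2, -4, 0, 0, 4], [2, -4, 0, 0, 4], [2, -4, 0, 0, 4], [1, -1.9, -4, 0, 4], [0, 0, -4, 0, 4], [0, 0, 0, 0, 4]]])

```text
clock: 2.1
tool_pos: [0.5189, 0.0283, 0.2112]
orientation: [179.8, 0.6, -2.2]
force: [-0.6, 0.7, -0.6]
opening: 0.0401
gripper_force: 0.0
```

```bash
python3 - <<'E'
from h import *
print(ctrl.get_obs()["tool_pos"])
I,D,P=shot("side","side1")
cv2.imwrite('pics/crop2.png',cv2.resize(I[100:260,190:350],(600,600),interpolation=cv2.INTER_CUBIC))
E
```

```text
[0.5188745  0.02828089 0.2112308 ]
```

View pics/crop2.png

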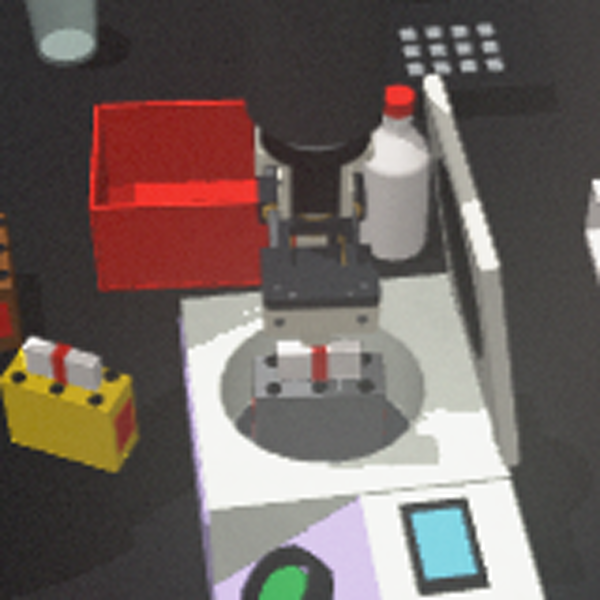

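The crop shows the gripper above the fin, which is centred between the fingers at crop (320,360). I'll descend.

Call:
step_arm(moves=[[[0.2, 0, -2, 0, 4], [0, 0, -1.5, 0, 4], [0, 0, -1, 0, 4], [0, 0, -0.5, 0, 4], [0, 0, 0, 0, 4], [0, 0, 0, 0, 4]]])

```text
clock: 2.75
tool_pos: [0.5249, 0.0304, 0.1676]
orientation: [-180.0, -0.1, -2.0]
force: [0.5, -0.6, -0.4]
opening: 0.0399
gripper_force: 0.0
```

Call:
step_arm(moves=[[[-0.2, -0.2, -0.7, 0, 4], [0, 0, -0.7, 0, 4], [0, 0, 0, 0, 4], [0, 0, 0, 0, 0.5], [0, 0, 0, 0, 0.5], [0, 0, 0, 0, 0.5], [0, 0, 0, 0, 0.5], [0, 0, 0, 0, 0.5], [0, 0, 0, 0, 0.5], [0, 0, 0, 0, 0.5]]])

```text
clock: 3.75
tool_pos: [0.5224, 0.0281, 0.1526]
orientation: [-180.0, -0.0, -2.0]
force: [-0.6, 0.2, 1.0]
opening: 0.0137
gripper_force: 29.9
```

Gripped: the opening of 13.7 mm matches the 14 mm fin. Lifting.

Call:
step_arm(moves=[[[0, 0, 1, 0, 0.5], [0, 0, 2, 0, 0.5], [0, 0, 3, 0, 0.5], [0, 0, 3, 0, 0.5], [0, 0, 3, 0, 0.5], [0, 0, 3, 0, 0.5], [-0.5, 2, 0, 0, 0.5], [-1, 4, 0, 0, 0.5], [-1, 4, 0, 0, 0.5], [-1, 4, 0, 0, 0.5]]])

```text
clock: 4.75
tool_pos: [0.4863, 0.1689, 0.3029]
orientation: [-180.0, 0.0, -2.0]
force: [2.2, -0.1, -4.2]
opening: 0.0137
gripper_force: 30.0
```

Call:
step_arm(moves=[[[-1, 4, 0, 0, 0.5], [-1, 4, 0, 0, 0.5], [-1, 4, 0, 0, 0.5], [-1, 4, 0, 0, 0.5], [-0.4, 3, 0, 0, 0.5], [0, 1, 0, 0, 0.5], [0, 0, 0, 0, 0.5], [0, 0, 0, 0, 0.5]]])

```text
clock: 5.55
tool_pos: [0.4432, 0.3674, 0.3024]
orientation: [179.9, 0.0, -2.0]
force: [-0.8, -0.8, -4.4]
opening: 0.0136
gripper_force: 30.0
```

Call:
step_arm(moves=[[[0, 0, -4, 0, 0.5], [0, 0, -4, 0, 0.5], [0, 0, -4, 0, 0.5], [0, 0, -4, 0, 0.5], [0, 0, -2, 0, 0.5], [0, 0, -1.5, 0, 0.5], [0, 0, -1, 0, 0.5], [0, 0, -0.4, 0, 0.5], [0, 0, 0, 0, 0.5], [0, 0, 0, 0, 0.5]]])

```text
clock: 6.55
tool_pos: [0.4438, 0.3683, 0.0946]
orientation: [-179.9, -0.1, -2.0]
force: [-0.0, 0.7, -2.8]
opening: 0.0135
gripper_force: 30.0
```

Call:
step_arm(moves=[[[0, 0, -0.4, 0, 0.5], [0, 0, -0.2, 0, 0.5], [0, 0, 0, 0, 0.5], [0, 0, 0, 0, 4], [0, 0, 0, 0, 4], [0, 0, 0, 0, 4], [0, 0, 0, 0, 4], [0, 0, 0, 0, 4]]])

```text
clock: 7.35
tool_pos: [0.4434, 0.3681, 0.0877]
orientation: [-180.0, -0.0, -2.0]
force: [-0.1, 0.0, -0.2]
opening: 0.0397
gripper_force: 0.0
```

Call:
step_arm(moves=[[[0, 0, 1, 0, 4], [0, 0, 3, 0, 4], [0, 0, 4, 0, 4], [0, 0, 5, 0, 2], [0, 0, 5, 0, 0], [0, 0, 5, 0, 0], [0, 0, 5, 0, 0], [0, 0, 5, 0, 0], [0, 0, 2, 0, 0], [0, 0, 0, 0, 0]]])

```text
clock: 8.35
tool_pos: [0.444, 0.3682, 0.4427]
orientation: [-179.7, -0.3, -2.0]
force: [-0.1, 0.2, 0.7]
opening: 0.0004
gripper_force: 0.0
```

```bash
python3 - <<'E'
from h import *
I,D,P=shot("side","side2");I,D,P=shot("top","top2")
P=cloud("top",D);w=P[120:165,205:345].reshape(-1,3);w=w[w[:,2]>.2]
b=cv2.minAreaRect(w[:,:2].astype(np.float32)*1000);print(b,np.nanpercentile(w[:,2],[1,99]))
E
```

```text
((622.9786987304688, 23.827606201171875), (23.036319732666016, 209.94839477539062), 2.6017258167266846) [0.20325451 0.35027335]
```

View pics/side2.png

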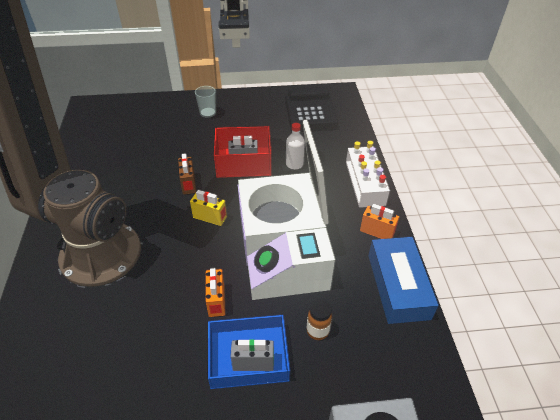

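The picture shows the carrier upright in the red box (242,145), the bowl empty and the lid still open. Next I go behind the lid.

Call:
step_arm(moves=[[[2, -3, 0, 0.08, 0], [3, -4, 0, 0, 0], [3, -4, 0, 0, 0], [3, -4, 0, 0, 0], [3, -4, 0, 0, 0], [3, -4, 0, 0, 0], [3, -4, 0, 0, 0], [3, -4, 0, 0, 0], [2.6, -3.3, 0, 0, 0], [0, 0, 0, 0, 0]]])

```text
clock: 9.45
tool_pos: [0.701, 0.0207, 0.4335]
orientation: [179.9, 0.3, 2.3]
force: [-0.7, 1.1, -0.9]
opening: 0.0003
gripper_force: 0.0
```

Call:
step_arm(moves=[[[0, 0, -3, 0, 0], [0, 0, -4, 0, 0], [0, 0, -3, 0, 0], [0, 0, -2, 0, 0], [0, 0, -1, 0, 0], [0, 0, 0, 0, 0], [0, 0, 0, 0, 0]]])

```text
clock: 10.15
tool_pos: [0.6996, 0.0251, 0.3085]
orientation: [180.0, -0.0, 2.6]
force: [0.4, 0.1, 0.0]
opening: 0.0003
gripper_force: 0.0
```

Call:
step_arm(moves=[[[-2, 0, 0, 0, 0], [-2, 0, 0, 0, 0], [-1, 0, 0, 0, 0], [-1, 0, 0, 0, 0], [-0.7, 0, -0.1, 0, 0], [-0.8, 0, -0.1, 0, 0], [-0.8, 0, -0.1, 0, 0], [-0.8, 0, -0.2, 0, 0], [0, 0, 0, 0, 0]]])

```text
clock: 11.05
tool_pos: [0.607, 0.0251, 0.3022]
orientation: [-180.0, 0.1, 2.6]
force: [-0.3, 0.2, 0.7]
opening: 0.0006
gripper_force: 0.2
```

Call:
step_arm(moves=[[[-1, 0, -0.3, 0, 0], [-1, 0, -0.4, 0, 0], [-1.2, 0, -0.5, 0, 0]]])

```text
clock: 11.35
tool_pos: [0.5758, 0.0249, 0.29]
orientation: [180.0, 0.0, 2.6]
force: [2.7, -1.5, 0.6]
opening: 0.0009
gripper_force: 1.5
```

```bash
python3 - <<'E'
from h import *
I,D,P=shot("side","side3")
cv2.imwrite('pics/crop3.png',cv2.resize(I[60:300,170:410],(600,600),interpolation=cv2.INTER_CUBIC))
E
```

```text
(no output)
```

View pics/crop3.png

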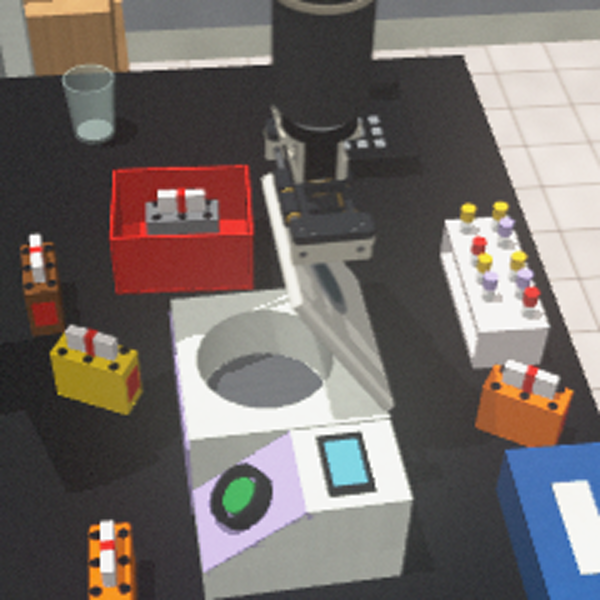

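The lid is swinging with the finger, at about 1 rad, with its front edge at crop (285,240). I'll continue along the arc.

Call:
step_arm(moves=[[[-1.4, 0, -0.8, 0, 0], [-1.4, 0, -1, 0, 0], [-1.2, 0, -1.1, 0, 0], [-1.2, 0, -1.2, 0, 0], [-0.9, -0.2, -1.4, 0, 0], [-0.9, -0.2, -1.4, 0, 0], [-0.6, 0, -1.5, 0, 0], [-0.6, 0, -1.5, 0, 0]]])

```text
clock: 12.2
tool_pos: [0.4931, 0.0211, 0.1908]
orientation: [-180.0, 0.1, 2.6]
force: [1.3, 0.3, 1.9]
opening: 0.0007
gripper_force: 0.9
```

Call:
step_arm(moves=[[[-0.3, 0, -1, 0, 0], [-0.2, 0, -0.8, 0, 0], [-0.1, 0, -0.6, 0, 0], [0, 0, -0.4, 0, 0], [0, 0, -0.3, 0, 0], [0, 0, 0, 0, 0]]])

```text
clock: 12.8
tool_pos: [0.4885, 0.0211, 0.1605]
orientation: [-180.0, 0.0, 2.6]
force: [-0.1, -0.6, -0.7]
opening: 0.0001
gripper_force: 0.0
```

Call:
step_arm(moves=[[[0, 0, -0.1, 0, 0], [0, 0, -0.1, 0, 0], [0, 0, 0, 0, 0]]])

```text
clock: 13.1
tool_pos: [0.4887, 0.0211, 0.1602]
orientation: [-180.0, -0.1, 2.6]
force: [-6.7, 0.8, 15.3]
opening: 0.0007
gripper_force: 7.6
```

The lid is on its stop (15 N, z unchanged). I'll lift off to the left, out of the views, and measure the button again.

Call:
step_arm(moves=[[[0, 0, 1, 0, 0], [0, 0, 3, 0, 0], [0, 0, 4, 0, 0], [0, 3, 4, 0, 0], [0, 4, 3, 0, 0], [0, 4, 0, 0, 0], [0, 4, 0, 0, 0], [0, 4, 0, 0, 0], [0, 4, 0, 0, 0], [0, 0, 0, 0, 0]]])

```text
clock: 14.1
tool_pos: [0.4883, 0.2549, 0.308]
orientation: [-180.0, 0.0, 2.8]
force: [-0.4, -0.3, -0.5]
opening: 0.0004
gripper_force: 0.0
```

```bash
cat > m.py <<'E'
from h import *
y=np.radians(2.75);Rc=R.from_euler('z',y).as_matrix();C=np.array([.5394,-.0349,0])
n=Rc@np.array([-np.sin(np.radians(38)),0,np.cos(np.radians(38))]);rim=C+Rc@np.array([-.069,-.110,.115]);print("rim",rim.round(4),"n",n.round(3))
for nm in("top","side"):
    I,D,P=shot(nm,nm+"4");h=cv2.cvtColor(I,cv2.COLOR_BGR2HSV)
    lid=P[(abs(P[...,2]-.16)<.008)&(P[...,0]>.42)&(P[...,0]<.66)&(abs(P[...,1]-.02)<.11)]
    A=np.c_[lid[:,:2],np.ones(len(lid))];print(nm,"lid plane",np.linalg.lstsq(A,lid[:,2],rcond=None)[0].round(4),len(lid),np.median(lid[:,2]).round(4))
    near=(np.linalg.norm(P-rim,axis=-1)<.05)
    g=near&(h[...,0]>40)&(h[...,0]<85)&(h[...,1]>80)
    d=(P-rim)@n
    print("green n",g.sum(),"centre",np.nanmedian(P[g],0).round(4),"depth pct",np.nanpercentile(d[g],[10,50,90]).round(4))
    pan=near&(h[...,2]>140)&(d<-.015);print("panel depth",pan.sum(),np.nanmedian(d[pan]).round(4))
    k=near&(h[...,2]<75)&(d>-.006);q=P[k];e=(q-rim)@Rc
    r=cv2.minAreaRect(q[:,:2].astype(np.float32)*1000)if len(q)>5 else 0;print("collar",k.sum(),np.median(d[k]).round(4),r)
E
python3 m.py
```

```text
rim [ 0.4758 -0.1481  0.115 ] n [-0.615 -0.03   0.788]
top lid plane [0.0004 0.     0.1593] 10223 0.1595
green n 268 centre [ 0.4808 -0.1474  0.1124] depth pct [-0.0085 -0.0056 -0.0038]
panel depth 333 -0.0225
collar 167 -0.0015 ((479.5093994140625, -145.67529296875), (53.13121032714844, 61.1912727355957), 16.49474334716797)
side lid plane [0.0008 0.003  0.1593] 3913 0.1597
green n 141 centre [ 0.4794 -0.1494  0.1124] depth pct [-0.0068 -0.0043 -0.002 ]
panel depth 166 -0.0215
collar 129 -0.0017 ((477.81085205078125, -151.0808868408203), (57.68012237548828, 60.86237716674805), 49.079322814941406)
```

The lid is level at z 0.1595, so it is shut. The cap sits about 5 mm below the rim. I move in front of the button along its normal.

Call:
step_arm(moves=[[[-0.4, -3, 0, 0, 0], [-0.5, -4.5, 0, 0, 0], [-0.5, -4.5, 0, 0, 0], [-0.5, -4.5, 0, 0, 0], [-0.5, -4.5, 0, 0, 0], [-0.5, -4.5, 0, 0, 0], [-0.5, -4.5, 0, 0, 0], [-0.5, -4.5, 0, 0, 0], [-0.5, -3.8, 0, 0, 0], [0, -2, 0, 0, 0]]])

```text
clock: 15.2
tool_pos: [0.4427, -0.1552, 0.3092]
orientation: [180.0, -0.1, 2.4]
force: [0.2, 0.8, -0.2]
opening: 0.0
gripper_force: 0.0
```

Call:
step_arm(moves=[[[0, 0, -2, 0, 0], [0, 0, -4, 0, 0], [0, 0, -4, 0, 0], [0, 0, -3, 0, 0], [0, 0, -2, 0, 0], [0, 0, -1, 0, 0], [0, 0, -0.4, 0, 0], [0, 0, 0, 0, 0], [0, 0, 0, 0, 0]]])

```text
clock: 16.1
tool_pos: [0.445, -0.1521, 0.1457]
orientation: [180.0, -0.1, 2.6]
force: [0.8, -0.1, -0.1]
opening: 0.0003
gripper_force: 0.0
```

Call:
step_arm(moves=[[[0, 0.4, -0.4, 0, 0], [0.6, 0, -0.8, 0, 0], [0.6, 0, -0.8, 0, 0], [0.4, 0, -0.5, 0, 0], [0.2, 0, -0.25, 0, 0], [0, 0, 0, 0, 0], [0, 0, 0, 0, 0]]])

```text
clock: 16.8
tool_pos: [0.4623, -0.148, 0.1169]
orientation: [180.0, 0.0, 2.6]
force: [0.6, -0.0, -0.1]
opening: 0.0004
gripper_force: 0.0
```

```bash
python3 - <<'E'
from h import *
I,D,P=shot("side","side5");print(ctrl.get_obs()["force"])
cv2.imwrite('pics/crop5.png',cv2.resize(I[210:300,220:340],(800,600),interpolation=cv2.INTER_CUBIC))
E
```

```text
[ 0.08811249 -0.17180116 -0.00477616]
```

View pics/crop5.png

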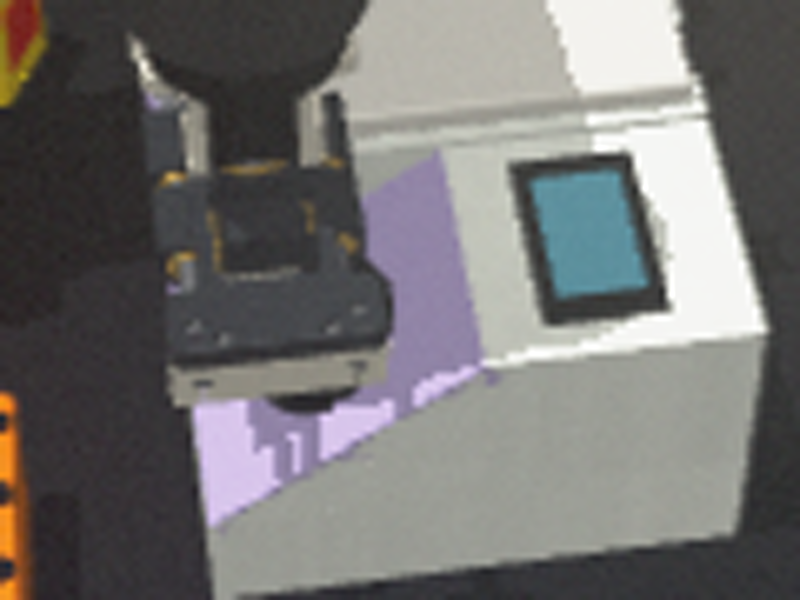

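The gripper is over the collar (crop (310,400)), the tip is hidden, and there is no contact. I advance along the normal, feeling.

Call:
step_arm(moves=[[[0.12, 0, -0.16, 0, 0], [0.12, 0, -0.16, 0, 0], [0.12, 0, -0.16, 0, 0], [0, 0, 0, 0, 0]]])

```text
clock: 17.25
tool_pos: [0.4659, -0.148, 0.1121]
orientation: [-180.0, 0.0, 2.6]
force: [-0.3, 0.5, 0.2]
opening: 0.0004
gripper_force: 0.0
```

Call:
step_arm(moves=[[[0.06, 0, -0.08, 0, 0], [0.06, 0, -0.08, 0, 0], [0, 0, 0, 0, 0]]])

```text
clock: 17.55
tool_pos: [0.4672, -0.148, 0.1106]
orientation: [-180.0, 0.0, 2.6]
force: [-0.3, 0.3, -0.2]
opening: 0.0003
gripper_force: 0.0
```

Call:
step_arm(moves=[[[0.06, 0, -0.08, 0, 0], [0.06, 0, -0.08, 0, 0], [0, 0, 0, 0, 0]]])

```text
clock: 17.85
tool_pos: [0.4682, -0.148, 0.1091]
orientation: [180.0, 0.0, 2.6]
force: [-1.8, 1.0, 2.8]
opening: 0.0008
gripper_force: 1.7
```

Contact at about 3 N. Pressing on in 1 mm steps.

Call:
step_arm(moves=[[[0.06, 0, -0.08, 0, 0], [0.06, 0, -0.08, 0, 0], [0.06, 0, -0.08, 0, 0], [0.06, 0, -0.08, 0, 0], [0, 0, 0, 0, 0]]])

```text
clock: 18.35
tool_pos: [0.4707, -0.1479, 0.1059]
orientation: [180.0, 0.0, 2.6]
force: [-3.7, 0.7, 5.7]
opening: 0.0001
gripper_force: 3.2
```

Call:
step_arm(moves=[[[0.06, 0, -0.08, 0, 0], [0.06, 0, -0.08, 0, 0], [0, 0, 0, 0, 0]]])

```text
clock: 18.65
tool_pos: [0.4718, -0.1479, 0.1044]
orientation: [-180.0, 0.0, 2.6]
force: [-4.3, 1.7, 6.9]
opening: 0.0003
gripper_force: 3.9
```

Call:
step_arm(moves=[[[0.06, 0, -0.08, 0, 0], [0, 0, 0, 0, 0]]])

```text
clock: 18.85
tool_pos: [0.4724, -0.1479, 0.1036]
orientation: [-180.0, 0.0, 2.6]
force: [-4.3, 2.3, 6.5]
opening: 0.0003
gripper_force: 4.2
```

Call:
step_arm(moves=[[[0.03, 0, -0.04, 0, 0], [0, 0, 0, 0, 0]]])

```text
clock: 19.05
tool_pos: [0.4727, -0.1479, 0.1033]
orientation: [-180.0, 0.0, 2.6]
force: [-4.0, 2.4, 7.6]
opening: 0.0003
gripper_force: 4.4
```

Call:
step_arm(moves=[[[0.03, 0, -0.04, 0, 0], [0, 0, 0, 0, 0]]])

```text
clock: 19.25
tool_pos: [0.4727, -0.1479, 0.1031]
orientation: [180.0, 0.0, 2.6]
force: [-5.7, 2.5, 11.4]
opening: 0.0003
gripper_force: 6.2
```

Call:
step_arm(moves=[[[0.03, 0, -0.04, 0, 0], [0, 0, 0, 0, 0]]])

```text
clock: 19.45
tool_pos: [0.4729, -0.148, 0.1029]
orientation: [180.0, 0.1, 2.6]
force: [-8.4, 3.5, 13.7]
opening: 0.0004
gripper_force: 7.9
```

The force climbs to 16 N with no travel, so this is the stop. I'll hold briefly and back off along the normal.

Call:
step_arm(moves=[[[0, 0, 0, 0, 0], [0, 0, 0, 0, 0], [-0.2, 0, 0.26, 0, 0], [-0.4, 0, 0.5, 0, 0], [-0.6, 0, 0.8, 0, 0], [-0.9, 0, 1.2, 0, 0], [-1, 0, 2, 0, 0], [0, 0, 4, 0, 0], [0, 0, 4, 0, 0], [0, 0, 4, 0, 0]]])

```text
clock: 20.45
tool_pos: [0.4415, -0.148, 0.2723]
orientation: [-180.0, -0.1, 2.6]
force: [1.7, 0.5, 0.6]
opening: 0.0005
gripper_force: 0.0
```

Call:
step_arm(moves=[[[0, 4, 0, 0, 0], [0, 4, 0, 0, 0], [0, 4, 0, 0, 0], [0, 4, 0, 0, 0], [0, 4, 0, 0, 0], [0, 4, 0, 0, 0], [0, 4, 0, 0, 0], [0, 4, 0, 0, 0], [0, 0, 0, 0, 0], [0, 0, 0, 0, 0]]])

```text
clock: 21.45
tool_pos: [0.4419, 0.1725, 0.2702]
orientation: [-180.0, 0.0, 2.7]
force: [-0.5, -0.2, -0.8]
opening: 0.0005
gripper_force: 0.0
```

```bash
python3 m.py
```

```text
rim [ 0.4758 -0.1481  0.115 ] n [-0.615 -0.03   0.788]
top lid plane [-0.0002  0.0009  0.1597] 9720 0.1596
green n 266 centre [ 0.4809 -0.1472  0.1119] depth pct [-0.0077 -0.0057 -0.0039]
panel depth 338 -0.0225
collar 167 -0.0017 ((479.32794189453125, -145.7320098876953), (52.8565673828125, 61.67206573486328), 12.893299102783203)
side lid plane [0.0006 0.002  0.1593] 3917 0.1597
green n 142 centre [ 0.4793 -0.1494  0.1123] depth pct [-0.0067 -0.0044 -0.0021]
panel depth 169 -0.0214
collar 136 -0.0014 ((479.48541259765625, -151.0108184814453), (65.61911010742188, 53.86638641357422), 86.30677795410156)
```

View pics/side4.png

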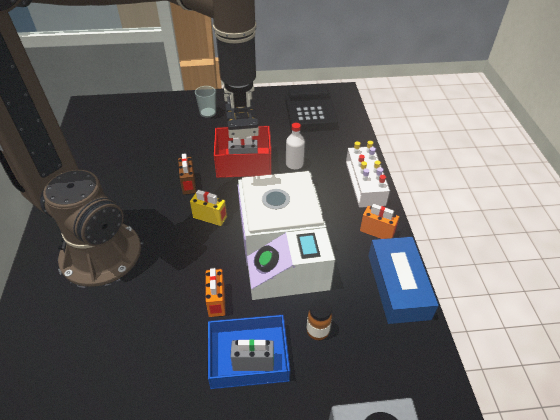

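The picture shows the carrier in the red box (243,145), the lid shut (275,200) and the button back up at its original depth (265,258). The bottle, jar and clean carrier have not moved.

```bash
python3 -c "
from plant import close_job;print(close_job())"
```

```text
the job is handed in; nothing more can be done
None
```

The job is handed in at about 21.5 s of the 72 s allowed: the faulty carrier stands in the red reject box, the lid is shut, and the start button was pressed to its stop at about 16 N and has sprung back; the hand-in call returned no verdict.

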